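# Sweep the loose nuts through the sorting tray's gate

## Task

Sweep the three loose steel nuts out of the sorting tray with a fingertip: slide them along the deck and out through the gate at the end of the funnel, one at a time, so that each drops into the blue bin under the spout before the next one follows. Do not pick any nut up or let one fall beside the bin. Leave the brass bush standing where it is in the tray, and do not disturb the socket and the tin on the bench.

Things in the scene. Friction and masses are not known exactly. Their poses are not given: they have to be found in the camera images.
- tray: Red steel sorting tray on legs, fixed. Origin on the bench under its middle, z up, -y axis points out through the gate. Level black deck, top 60 mm above the bench; red fences 4 mm thick, 18 mm above the deck. Inner faces in tray axes: rear y = +150 mm; sides x = +-120 mm from y = +150 to -10; funnel fences straight at 45 degrees from (+-120, -10) to the gate's mouth at (+-17, -113) mm
- gate (a point): Middle of the gate's mouth, on the deck (60 mm above the bench), at (0, -113) mm in tray axes. The gate is a straight passage 34 mm wide and 12 mm long along the tray's -y axis between two cheeks 18 mm high
- edge (a point): Middle of the steel sill's outer edge at deck height, at (0, -125) mm in tray axes, where the gate ends and the floor drops away into the bin: a nut tips over once its centre is past this edge
- bin: Blue plastic open bin, fixed, hung under the tray's spout, 106 mm square outside, walls 3 mm; origin at the centre of its underside, 157 mm from the tray's origin along the tray's -y axis, axes as the tray's. Inner floor 4 mm above the bench; walls 50 mm high at the tray's side and at the sides, 34 mm at the front
- nut_a: Loose oiled steel hexagon nut with a dark bore, 22 mm across flats, 25.4 mm across corners, 12 mm thick, about 26 g, lying flat on the deck; origin at its centre (6 mm above the deck), z along its bore, x towards a corner. All three are alike; they lie apart from one another and from the fences and slide easily along these (friction about 0.25; on the deck 0.6)
- nut_b: Loose oiled steel hexagon nut with a dark bore, 22 mm across flats, 25.4 mm across corners, 12 mm thick, about 26 g, lying flat on the deck; origin at its centre (6 mm above the deck), z along its bore, x towards a corner. All three are alike; they lie apart from one another and from the fences and slide easily along these (friction about 0.25; on the deck 0.6)
- nut_c: Loose oiled steel hexagon nut with a dark bore, 22 mm across flats, 25.4 mm across corners, 12 mm thick, about 26 g, lying flat on the deck; origin at its centre (6 mm above the deck), z along its bore, x towards a corner. All three are alike; they lie apart from one another and from the fences and slide easily along these (friction about 0.25; on the deck 0.6)
- bush: Brass bush (plain ring), 24 mm outside diameter, 16 mm bore, 20 mm tall, about 42 g, standing loose on the deck among the nuts; origin at the centre of its underside. It stays in the tray
- socket: Steel wrench socket standing loose on the bench beyond the tray's rear fence, 33 mm in diameter, 64 mm tall; origin at the centre of its underside
- tin: Round yellow-labelled tin standing loose on the bench beyond the tray's rear fence, 68 mm in diameter, 55 mm tall; origin at the centre of its underside
Mind the look-alikes: they are no part of the job. Leave any orange or pink look-alike of the nut_a alone.

How it is judged:
On the way, in this order (a step that is already met when the one before it is completed fails the run):
1. one nut has dropped into the bin while the other two are still up on the tray ((((x of nut_a in the frame of bin between -0.052 and 0.052 m and y of nut_a in the frame of bin between -0.052 and 0.052 m and height (world z) of nut_a below 0.045 m) and height (world z) of each of nut_b, nut_c above 0.058 m) or (height (world z) of each of nut_a, nut_c above 0.058 m and (x of nut_b in the frame of bin between -0.052 and 0.052 m and y of nut_b in the frame of bin between -0.052 and 0.052 m and height (world z) of nut_b below 0.045 m)) or (height (world z) of each of nut_a, nut_b above 0.058 m and (x of nut_c in the frame of bin between -0.052 and 0.052 m and y of nut_c in the frame of bin between -0.052 and 0.052 m and height (world z) of nut_c below 0.045 m)))), for 0.2 s.
2. a second nut has dropped into the bin while the third is still up on the tray (((height (world z) of nut_a above 0.058 m and (x of nut_b in the frame of bin between -0.052 and 0.052 m and y of nut_b in the frame of bin between -0.052 and 0.052 m and height (world z) of nut_b below 0.045 m) and (x of nut_c in the frame of bin between -0.052 and 0.052 m and y of nut_c in the frame of bin between -0.052 and 0.052 m and height (world z) of nut_c below 0.045 m)) or ((x of nut_a in the frame of bin between -0.052 and 0.052 m and y of nut_a in the frame of bin between -0.052 and 0.052 m and height (world z) of nut_a below 0.045 m) and height (world z) of nut_b above 0.058 m and (x of nut_c in the frame of bin between -0.052 and 0.052 m and y of nut_c in the frame of bin between -0.052 and 0.052 m and height (world z) of nut_c below 0.045 m)) or ((x of nut_a in the frame of bin between -0.052 and 0.052 m and y of nut_a in the frame of bin between -0.052 and 0.052 m and height (world z) of nut_a below 0.045 m) and (x of nut_b in the frame of bin between -0.052 and 0.052 m and y of nut_b in the frame of bin between -0.052 and 0.052 m and height (world z) of nut_b below 0.045 m) and height (world z) of nut_c above 0.058 m))), for 0.2 s.
At the end, for the whole second after the job is handed in: All three nuts lie at rest inside the blue bin, having dropped in one after the other; the brass bush still stands in the tray within 15 mm of its place, and the socket and the tin stand on the bench within 20 mm of theirs (x of nut_a in the frame of bin between -0.052 and 0.052 m and y of nut_a in the frame of bin between -0.052 and 0.052 m and height (world z) of each of nut_a, nut_b, nut_c below 0.045 m and x of nut_b in the frame of bin between -0.052 and 0.052 m and y of nut_b in the frame of bin between -0.052 and 0.052 m and x of nut_c in the frame of bin between -0.052 and 0.052 m and y of nut_c in the frame of bin between -0.052 and 0.052 m and linear speed of each of nut_a, nut_b, nut_c below 0.03 m/s and distance of bush from where it was at the start of the episode below 0.015 m and angle between each of bush, socket, tin's own z axis and vertical below 0.2 rad and distance of each of socket, tin from where it was at the start of the episode below 0.02 m); the robot touches nothing.
It fails at once if a nut is lifted: its centre rises more than about 15 mm above where it lies on the deck (height (world z) of any of nut_a, nut_b, nut_c above 0.082 m).
It fails at once if a nut falls off the tray beside the bin ((height (world z) of nut_a below 0.045 m and not (x of nut_a in the frame of bin between -0.052 and 0.052 m and y of nut_a in the frame of bin between -0.052 and 0.052 m and height (world z) of nut_a below 0.045 m)) or (height (world z) of nut_b below 0.045 m and not (x of nut_b in the frame of bin between -0.052 and 0.052 m and y of nut_b in the frame of bin between -0.052 and 0.052 m and height (world z) of nut_b below 0.045 m)) or (height (world z) of nut_c below 0.045 m and not (x of nut_c in the frame of bin between -0.052 and 0.052 m and y of nut_c in the frame of bin between -0.052 and 0.052 m and height (world z) of nut_c below 0.045 m))).
It fails at once if the brass bush is pushed more than 15 mm or tipped over (distance of bush from where it was at the start of the episode above 0.015 m or angle between bush's own z axis and vertical above 0.5 rad).
It fails at once if the socket or the tin is disturbed (moved more than 20 mm) (distance of any of socket, tin from where it was at the start of the episode above 0.02 m).
It also fails if it takes over 72 s, if anything falls off the work surface, if the arm or the gripper's body presses on something with over 40 N, if the wrist force passes 120 N, or if a joint passes its speed limit or range.

## Robot

A 6-joint arm with a two-finger parallel gripper is mounted at the origin on the work surface. World frame = base frame: x ahead of the robot, y to its left, z up, the work surface at z = 0. Lengths are in m, angles in rad, forces in N, time in s.
With the tool pointing down it reaches from about 0.225 to 0.875 m from the base axis. Payload 3.4 kg.
Tool frame: the origin (TCP) lies at the very end of the fingers, on their centre line; the grasp point (between the pads) lies behind it (manip.tcp_to_grasp is the z of the grasp point in the tool frame, in m); z points along the fingers, y is the direction in which the jaws open and shut (so a half turn about z gives the same grasp; the last joint's range is limited). The gripper opens to 85 mm and grips with 20 to 120 N. Pads are 22 mm wide; open, the fingers measure 114 mm over their backs; the gripper's body (76 mm by 85 mm) begins 54 mm behind the grasp point. The pads swing forward as they close: fully open they stand 13 mm farther back than shut.
Start: joints at [1.092, 0.276, 1.505, -0, 1.361, -0.121], TCP at [0.201, 0.539, 0.231] pointing down, gripper open.
Joint ranges: [-2.89, 2.89], [-0.75, 2.08], [0.22, 2.7], [-1.18, 4.32], [0.11, 2.71], [-2.7, 2.7]. Speed limits (rad/s): [2.57, 2.57, 3.14, 3.14, 3.14, 3.14].

## Interface

Orientations are given as a unit quaternion [w, x, y, z].
In Python, from rig import manip, eyes gives the robot as it stands.
- The arm moves only by the tool servo_tool, never from a script. Its argument "increments" is a list of rows, each an object with "slide": the shift along the tool's x, y, z in m, a list of three; "spin": the turn about the tool's z in degrees. A call has 1 to 8 rows; each row shifts and turns the commanded pose from where the row before left it, along the tool's axes as they then stand; what a row does not reach is not made up. A row lasts 1/10 s, in which the tool goes at most 50 mm and 8.59 degrees, less where a joint would pass 70% of its speed; a pose out of reach is approached as far as the arm can. A call is refused whole if a number of a shift passes 0.05 or a number of a turn 8.59, either way. A call with a gripper value outside its range is refused whole. "hand" is the opening, from 0 (shut) to 1 (fully open), set as the call begins (left out, the last holds). The fingers move at their own pace and stop on an object; "newtons" is the grip in N (left out, the last holds). Time passes only in rows, so rows that do not move let the fingers close. It gives the time, the measured TCP pose, the force and the opening at its end, in the units of the state.
- manip.get_state(): the state, without advancing time (a new reading comes with each control period).
- eyes.get_image(name): name is "scene" or "top" or "wrist"; returns the picture (420x560x3 uint8, blue, green, red); there is no depth.
- eyes.calibration(name): a dict with "fx", "fy", "cx", "cy" (pixels), "rvec" (rotation vector, rad) and "tvec" (3), from world to camera coordinates, as OpenCV has them; the wrist camera has in their place "hand_eye" (4x4, takes a point from camera to tool coordinates, whose origin is the TCP and whose axes are the flange's). Camera axes: x right, y down, z forward; pixel columns grow to the right and rows downward; lengths in m; the calibration is good to about 2 mm. A picture is of the moment at which its call begins: read the wrist's pose just before it. calibration takes no time and is no camera call.
- manip.sign_off(): hands the job in, once; it reports no verdict.
The state is a dict: "clock": time; "qpos": joint angles; "qd": joint speeds; "effort": joint torques, N m; "position": TCP position; "ee_rot": TCP orientation; "contact_force": force on the tool from outside, world axes, zero at the start; "moment": the same for the moment, N m; "width": finger opening in m.
Only numpy, scipy, OpenCV 4.12 (cv2) and the standard library are available. Lean on these libraries where they do the work, as an engineer would, in place of code of your own. Each camera call takes 0.05 s, during which the arm holds its last target.

## Working session

There is one attempt and no reset: what is moved stays moved. The work goes in short steps, Python scripts to look and compute and a tool call to move; the robot and the scene stay as the last step left them, time stands still between calls to the robot, and variables do not carry over. Pictures are saved under pics/ and viewed, and the job is handed in when it is done.

Besides the shell and the picture viewer there is one more tool, called as name(argument=value, ...) on one line, values as JSON. servo_tool: Moves the arm, as the interface text tells. Its arguments: {"type":"object","properties":{"increments":{"type":"array","items":{"type":"object","properties":{"slide":{"type":"array","items":{"type":"number"}},"spin":{"type":"number"}}}},"hand":{"type":"number"},"newtons":{"type":"number"}},"required":["increments"]}

```bash
mkdir -p pics; ls; python3 - <<'E'
from rig import manip, eyes
import cv2
s=manip.get_state(); print(s['clock'],s['position'],s['ee_rot'],s['width'],manip.tcp_to_grasp)
for n in ('top','scene'):
    cv2.imwrite(f'pics/{n}0.png',eyes.get_image(n)); print(n,eyes.calibration(n))
E
```

```text
pics
0.0 [0.20112361 0.53810138 0.23043381] [-2.83761234e-04  1.77942721e-01  9.84040404e-01 -8.88858160e-04] 0.08544753853505474 -0.0187
top {'fx': 503.72892383199473, 'fy': 503.72892383199473, 'cx': 285.4790417037878, 'cy': 209.0652204315243, 'rvec': array([ 2.1240932 , -2.17180093,  0.14519022]), 'tvec': array([0.08200915, 0.61119232, 0.94579578])}
scene {'fx': 468.55198122521193, 'fy': 468.55198122521193, 'cx': 276.0736652305056, 'cy': 207.93777755088732, 'rvec': array([ 1.83054276,  1.26171194, -0.71504014]), 'tvec': array([-0.29654469, -0.21779797,  1.2383884 ])}
```

View pics/top0.png

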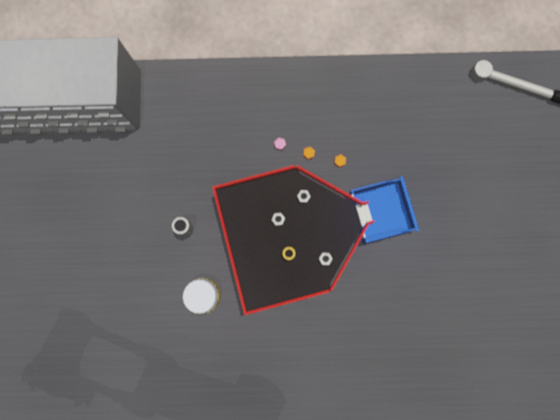

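View pics/scene0.png

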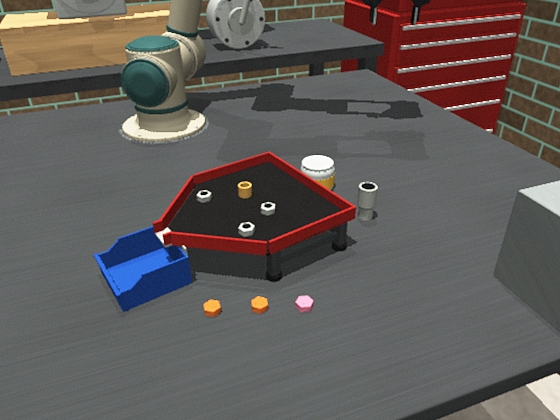

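The two pictures show three grey nuts on the deck, in the top view near (304,196), (278,219) and (326,259). The brass bush is at (289,254), and the gate with its white sill is near (364,214). The orange and pink look-alikes at (309,152), (340,160) and (280,143) lie on the bench outside the tray. Next I measure the positions.

```bash
cat > h.py <<'E'
import numpy as np, cv2
from rig import manip, eyes
def ray(name,uv,z):
    c=eyes.calibration(name); R,_=cv2.Rodrigues(c['rvec']); t=np.array(c['tvec'])
    uv=np.atleast_2d(np.array(uv,float))
    d=np.c_[(uv[:,0]-c['cx'])/c['fx'],(uv[:,1]-c['cy'])/c['fy'],np.ones(len(uv))]@R
    o=-R.T@t
    return o+d*((z-o[2])/d[:,2])[:,None]
def proj(name,P):
    c=eyes.calibration(name);K=np.array([[c['fx'],0,c['cx']],[0,c['fy'],c['cy']],[0,0,1]])
    return cv2.projectPoints(np.atleast_2d(np.array(P,float)),c['rvec'],c['tvec'],K,None)[0][:,0]
E
python3 - <<'E'
from h import *
im=cv2.imread('pics/top0.png'); hsv=cv2.cvtColor(im,cv2.COLOR_BGR2HSV)
c=eyes.calibration('top');R,_=cv2.Rodrigues(c['rvec']);print('cam',-R.T@c['tvec'])
H,S,V=cv2.split(hsv)
red=(((H<8)|(H>172))&(S>150)&(V>90)).astype(np.uint8)*255
cs,_=cv2.findContours(cv2.morphologyEx(red,cv2.MORPH_CLOSE,np.ones((3,3))),cv2.RETR_EXTERNAL,cv2.CHAIN_APPROX_NONE)
for k in cs:
    if len(k)>30: print(len(k),cv2.boundingRect(k))
allp=np.vstack([k for k in cs if len(k)>15]); hull=cv2.convexHull(allp)
ap=cv2.approxPolyDP(hull,4,True)[:,0]; print(ap.tolist()); print(ray('top',ap,.078).round(4).tolist())
sub=im[120:320,170:430]; cv2.imwrite('pics/top0z.png',cv2.resize(sub,None,fx=3,fy=3,interpolation=cv2.INTER_CUBIC))
g=((S<70)&(V>110)).astype(np.uint8)
n,l,st,ce=cv2.connectedComponentsWithStats(g)
for i in range(1,n):
    if st[i,4]>15 and 210<ce[i,0]<430 and 160<ce[i,1]<320: print('grey',st[i],ce[i].round(1))
b=((H>15)&(H<35)&(S>120)&(V>90)).astype(np.uint8)
n,l,st,ce=cv2.connectedComponentsWithStats(b)
for i in range(1,n):
    if st[i,4]>15: print('brass',st[i],ce[i].round(1))
b=((H>100)&(H<130)&(S>120)&(V>70)).astype(np.uint8)
n,l,st,ce=cv2.connectedComponentsWithStats(b)
for i in range(1,n):
    if st[i,4]>100: print('blue',st[i],ce[i].round(1), cv2.minAreaRect(np.argwhere(l==i)[:,::-1].astype(np.float32)))
E
```

```text
cam [0.47646254 0.06652696 1.02145427]
856 (213, 166, 156, 149)
[[367, 202], [368, 223], [331, 289], [244, 313], [214, 186], [298, 166]]
[[0.6179, -0.0862, 0.078], [0.5779, -0.0864, 0.078], [0.4568, -0.0126, 0.078], [0.4167, 0.1488, 0.078], [0.6553, 0.2035, 0.078], [0.6906, 0.0426, 0.078]]
grey [297 190  14  13 121] [303.4 195.8]
grey [356 204  17  23 244] [363.5 213.8]
grey [272 212  13  14 119] [277.9 218.7]
grey [319 252  14  14 126] [325.3 258.3]
brass [304 147  11  11  94] [308.9 152.1]
brass [335 155  11  11  94] [340.  160.1]
brass [282 246  14  15 130] [288.5 253. ]
blue [ 351  176   68   67 2592] [387.6 209. ] ((384.0566101074219, 209.23101806640625), (56.49382019042969, 57.48494338989258), 76.23921203613281)
```

View pics/top0z.png

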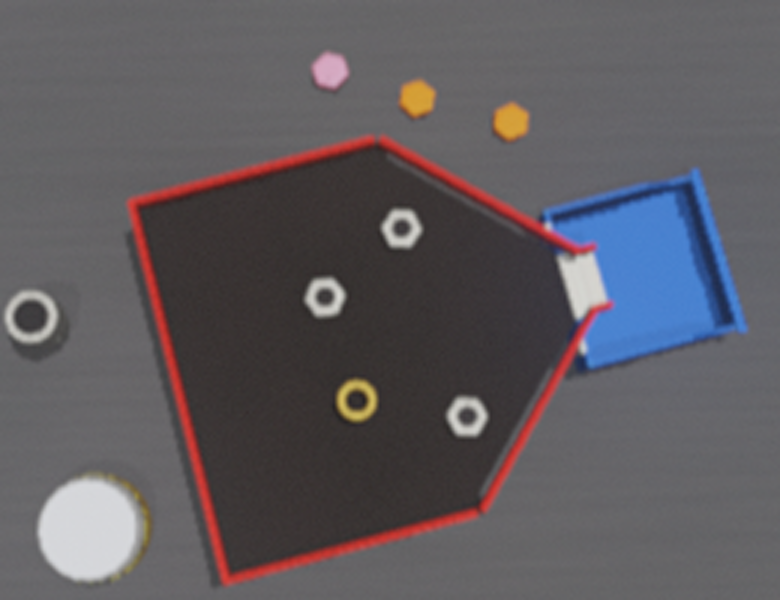

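```bash
python3 - <<'E'
from h import *
px=np.array([[298,166],[214,186],[244,313],[331,289]],float)
W=ray('top',px,.078)[:,:2]
T=np.array([[124,-11.66],[124,154],[-124,154],[-124,-11.66]])/1e3
A=np.c_[T,np.zeros(4)];B=np.c_[W,np.zeros(4)]
a=A.mean(0);b=B.mean(0);X=(A-a)[:,:2];Y=(B-b)[:,:2]
th=np.arctan2((X[:,0]*Y[:,1]-X[:,1]*Y[:,0]).sum(),(X*Y).sum())
R=np.array([[np.cos(th),-np.sin(th)],[np.sin(th),np.cos(th)]]);o=b[:2]-R@a[:2]
print('tray',o,np.degrees(th),'res mm',((R@T.T).T+o-W).round(4).tolist())
np.savez('tray.npz',R=R,o=o)
def tt(p): return (R.T@(np.atleast_2d(p)[:,:2]-o).T).T
print('sill',tt(ray('top',[363.5,213.8],.06))*1e3)
for n,uv in dict(n1=[303.4,195.8],n2=[277.9,218.7],n3=[325.3,258.3]).items():
    w=ray('top',uv,.072); print(n,w.round(4),(tt(w)*1e3).round(1))
w=ray('top',[288.5,253],.08); print('bush',w.round(4),(tt(w)*1e3).round(1))
# second view check
im=eyes.get_image('scene');cv2.imwrite('pics/s1.png',im)
hsv=cv2.cvtColor(im,cv2.COLOR_BGR2HSV);H,S,V=cv2.split(hsv)
g=((S<60)&(V>110)).astype(np.uint8)
n,l,st,ce=cv2.connectedComponentsWithStats(g)
for i in range(1,n):
    if 15<st[i,4]<600 and 150<ce[i,0]<360 and 150<ce[i,1]<260:
        w=ray('scene',ce[i],.068);print('scene grey',st[i],ce[i].round(1),w.round(4),(tt(w)*1e3).round(1))
for P in ([0,-113,60],[0,-125,60],[17,-113,78],[-17,-113,78],[17,-125,78],[-17,-125,78],[120,150,60]):
    P=np.array(P)/1e3;w=np.r_[R@P[:2]+o,P[2]];print(P,w.round(4),proj('top',w).round(1),proj('scene',w).round(1))
s=manip.get_state();print(cv2.Rodrigues(np.zeros(3))[0] is None)
from scipy.spatial.transform import Rotation as Ro
q=s['ee_rot'];print(Ro.from_quat([q[1],q[2],q[3],q[0]]).as_matrix().round(3))
E
```

```text
tray [0.57099491 0.02626536] 13.105666723835396 res mm [[0.0038, 0.0005], [0.0015, 0.0009], [-0.0014, -0.0007], [-0.0039, -0.0007]]
sill [[   1.7442952  -110.97467277]]
n1 [[0.6336 0.0336 0.072 ]] [[62.6 -7.1]]
n2 [[0.5906 0.0831 0.072 ]] [[32.  50.9]]
n3 [[ 0.5138 -0.0043  0.072 ]] [[-62.6 -16.8]]
bush [[0.5248 0.0645 0.08  ]] [[-36.3  47.7]]
scene grey [196 190  15  12  96] [203.3 194.9] [[ 0.5095 -0.0032  0.068 ]] [[-66.6 -14.8]]
scene grey [261 202  15  13 116] [267.4 207.6] [[0.5881 0.0845 0.068 ]] [[29.9 52.9]]
scene grey [238 222  17  14 138] [245.8 228.3] [[0.6315 0.0346 0.068 ]] [[60.8 -5.6]]
scene grey [155 227  16  17  96] [162. 234.] [[ 0.5994 -0.0865  0.068 ]] [[   2.1 -116.3]]
scene grey [182 245   5   9  19] [184.1 248.4] [[ 0.6471 -0.0624  0.068 ]] [[  54.  -103.6]]
[ 0.    -0.113  0.06 ] [ 0.5966 -0.0838  0.06  ] [[364.8 214.4]] [[164.3 236.9]]
[ 0.    -0.125  0.06 ] [ 0.5993 -0.0955  0.06  ] [[370.8 212.9]] [[156.7 239.6]]
[ 0.017 -0.113  0.078] [ 0.6132 -0.0799  0.078 ] [[363.8 204.6]] [[167.  232.5]]
[-0.017 -0.113  0.078] [ 0.5801 -0.0876  0.078 ] [[368.6 221.9]] [[158.3 221.9]]
[ 0.017 -0.125  0.078] [ 0.6159 -0.0916  0.078 ] [[369.9 203. ]] [[159.2 235.3]]
[-0.017 -0.125  0.078] [ 0.5828 -0.0993  0.078 ] [[374.8 220.3]] [[150.7 224.4]]
[0.12 0.15 0.06] [0.6539 0.1996 0.06  ] [[217.4 188.4]] [[349.7 218. ]]
False
[[-0.937  0.35  -0.001]
 [ 0.35   0.937 -0.001]
 [ 0.    -0.001 -1.   ]]
```

servo_tool(hand=0, increments=[{"slide":[0,0,0],"spin":-8.4},{"slide":[0,0,0],"spin":-8.4},{"slide":[0,0,0],"spin":-8.4},{"slide":[0,0,0],"spin":-8.4},{"slide":[0,0,0],"spin":0}])

```text
clock: 0.65
position: [0.2013, 0.5384, 0.231]
ee_rot: [-0.0, -0.114, 0.993, -0.0]
contact_force: [0.9, -0.1, 0.3]
width: 0.0121
```

```bash
cat >> h.py <<'E'
d=np.load('tray.npz');TR,TO=d['R'],d['o']
def tt(p): return ((TR.T@(np.atleast_2d(p)[:,:2]-TO).T).T*1e3).round(1)
def where(pr=True):
    from scipy.spatial.transform import Rotation as Ro
    s=manip.get_state();q=s['ee_rot'];M=Ro.from_quat([q[1],q[2],q[3],q[0]]).as_matrix()
    yaw=np.degrees(np.arctan2(M[1,1],M[0,1])-np.arctan2(TR[1,1],TR[0,1]))
    print('t',round(s['clock'],2),'tray xy mm',tt(s['position'])[0],'z',s['position'][2].round(4),'yawerr',yaw.round(2),'tilt',M[:,2].round(3),'w',round(s['width'],4),'F',np.round(s['contact_force'],1),'q6',s['qpos'][5].round(2))
    return s,M
E
python3 -c "
from h import *
where()"
```

```text
t 0.65 tray xy mm [-244.   582.6] z 0.231 yawerr -0.02 tilt [-0.    -0.001 -1.   ] w 0.0121 F [ 0.9 -0.1  0.3] q6 -0.71
```

servo_tool(increments=[{"slide":[-0.024,-0.042,0]},{"slide":[-0.024,-0.042,0]},{"slide":[-0.024,-0.042,0]},{"slide":[-0.024,-0.042,0]},{"slide":[-0.024,-0.042,0]},{"slide":[-0.024,-0.042,0]},{"slide":[-0.024,-0.042,0]},{"slide":[-0.024,-0.042,0]}])

```text
$.increments[0]: bad value
```

servo_tool(increments=[{"slide":[-0.024,-0.042,0]},{"slide":[-0.024,-0.042,0]},{"slide":[-0.024,-0.042,0]},{"slide":[-0.024,-0.042,0]},{"slide":[-0.024,-0.042,0]},{"slide":[-0.024,-0.042,0]},{"slide":[0,0,0]},{"slide":[0,0,0]}])

```text
$.increments[0]: bad value
```

```bash
python3 -c "
from h import *
s,M=where()
im=eyes.get_image('wrist');cv2.imwrite('pics/w1.png',im)
c=eyes.calibration('wrist');print(c)
cv2.imwrite('pics/s2.png',cv2.resize(eyes.get_image('scene')[60:340,80:420],None,fx=2,fy=2))
"
```

```text
t 0.65 tray xy mm [-244.   582.6] z 0.231 yawerr -0.02 tilt [-0.    -0.001 -1.   ] w 0.0121 F [ 0.9 -0.1  0.3] q6 -0.71
{'fx': 300.56399425385933, 'fy': 300.56399425385933, 'cx': 277.64558349587855, 'cy': 211.0980857293692, 'hand_eye': array([[-7.25980757e-04, -9.56098122e-01, -2.93045823e-01,
         7.59784198e-02],
       [ 9.99999626e-01, -5.56441393e-04, -6.61903018e-04,
        -4.06670450e-04],
       [ 4.69781406e-04, -2.93046194e-01,  9.56098168e-01,
        -1.41685505e-01],
       [ 0.00000000e+00,  0.00000000e+00,  0.00000000e+00,
         1.00000000e+00]])}
```

View pics/w1.png

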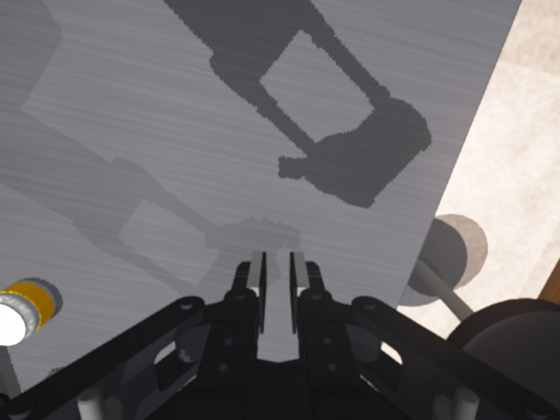

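View pics/s2.png

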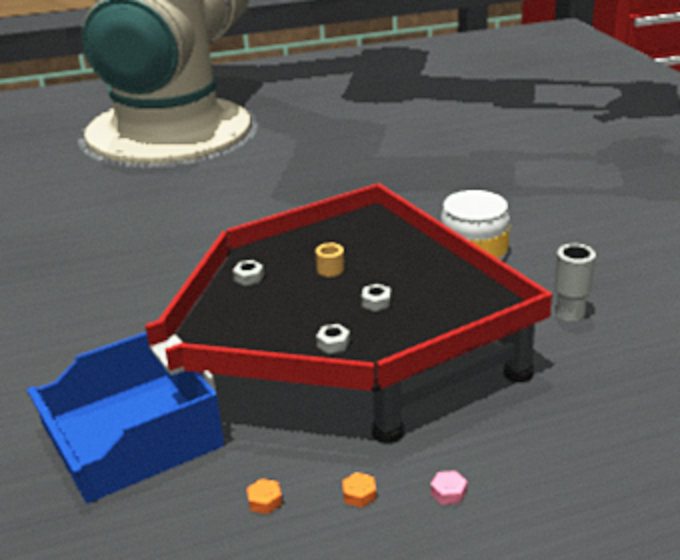

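The wrist picture shows only the bench, the closing fingers around (278,290), and the tin at (25,310). The call was refused because each row needs both "slide" and "spin", so I resend it with both.

servo_tool(increments=[{"slide":[-0.024,-0.042,0],"spin":0},{"slide":[-0.024,-0.042,0],"spin":0},{"slide":[-0.024,-0.042,0],"spin":0},{"slide":[-0.024,-0.042,0],"spin":0},{"slide":[-0.024,-0.042,0],"spin":0},{"slide":[-0.024,-0.042,0],"spin":0},{"slide":[-0.024,-0.042,0],"spin":0},{"slide":[-0.024,-0.042,0],"spin":0}])

```text
clock: 1.55
position: [0.4656, 0.2533, 0.2315]
ee_rot: [0.0, -0.113, 0.994, 0.0]
contact_force: [0.1, 0.4, -0.4]
width: -0.0001
```

servo_tool(increments=[{"slide":[-0.024,-0.042,0],"spin":0},{"slide":[-0.024,-0.042,0],"spin":0},{"slide":[-0.024,-0.042,0],"spin":0},{"slide":[-0.024,-0.042,0],"spin":0},{"slide":[-0.024,-0.042,0],"spin":0},{"slide":[-0.024,-0.042,0],"spin":0},{"slide":[0,0,0],"spin":0},{"slide":[0,0,0],"spin":0}])

```text
clock: 2.35
position: [0.6621, 0.0411, 0.2303]
ee_rot: [-0.001, -0.112, 0.994, 0.0]
contact_force: [-0.4, -0.5, -0.3]
width: -0.0
```

```bash
python3 -c "
from h import *
s,M=where()
im=eyes.get_image('wrist');cv2.imwrite('pics/w2.png',im)
cv2.imwrite('pics/s3.png',cv2.resize(eyes.get_image('scene')[60:340,80:420],None,fx=2,fy=2))
"
```

```text
t 2.35 tray xy mm [92.1 -6.2] z 0.2303 yawerr -0.23 tilt [-0.002  0.001 -1.   ] w -0.0 F [-0.4 -0.5 -0.3] q6 -1.84
```

View pics/w2.png

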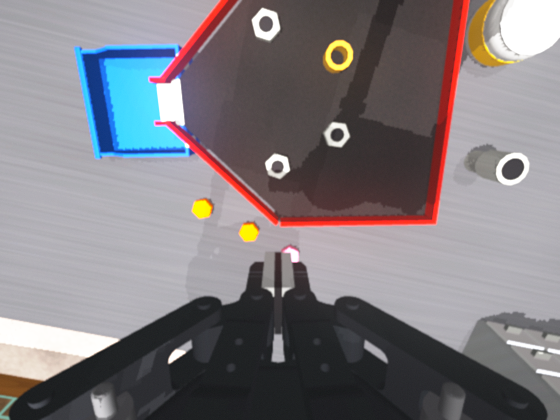

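View pics/s3.png

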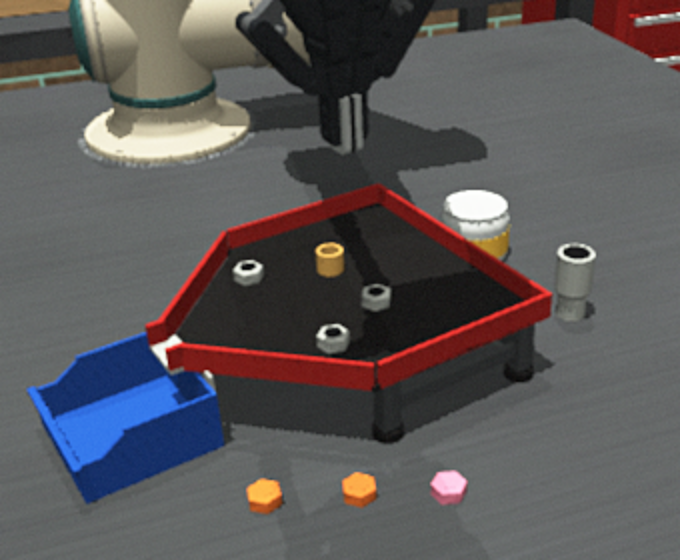

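```bash
cat >> h.py <<'E'
def wray(uv,z,s,M):
    c=eyes.calibration('wrist');X=c['hand_eye'];uv=np.atleast_2d(np.array(uv,float))
    d=np.c_[(uv[:,0]-c['cx'])/c['fx'],(uv[:,1]-c['cy'])/c['fy'],np.ones(len(uv))]@(M@X[:3,:3]).T
    o=M@X[:3,3]+s['position']
    return o+d*((z-o[2])/d[:,2])[:,None]
E
python3 -c "
from h import *
s,M=where()
p=proj('scene',s['position']);print(p,(p-[80,60])*2)
for n,uv,z in [('n1',(277,166),.072),('n2',(337,134),.072),('n3',(266,25),.072),('bush',(339,55),.08),('cornR',(436,221),.078),('corner fun',(279,221),.078),('cheek',(155,79),.078),('cheek',(158,123),.078),('sill',(171,102),.06)]: print(n,tt(wray(uv,z,s,M)))
"
```

```text
t 2.45 tray xy mm [91.5 -4.3] z 0.2311 yawerr -0.04 tilt [-0.001  0.001 -1.   ] w 0.0001 F [-0.3 -0.1  0.2] q6 -1.84
[[252.35287516 134.63488652]] [[344.70575032 149.26977304]]
n1 [[60.4 -5.3]]
n2 [[29.4 53. ]]
n3 [[-63.7 -14.7]]
bush [[-38.3  49.4]]
cornR [[116.7 159.4]]
corner fun [[116.5  -3.3]]
cheek [[ -19.3 -115.4]]
cheek [[  18.8 -117.2]]
sill [[  -0.7 -109. ]]
```

```bash
cat > ov.py <<'E'
from h import *
def tw(P): P=np.array(P,float)/1e3; return np.c_[P[:,:2]@TR.T+TO,P[:,2]]
inner=[(-17,-125),(-17,-113),(-120,-10),(-120,150),(120,150),(120,-10),(17,-113),(17,-125)]
def wproj(P,s,M):
    c=eyes.calibration('wrist');X=c['hand_eye'];Rw=M@X[:3,:3];o=M@X[:3,3]+s['position']
    q=(P-o)@Rw; return np.c_[q[:,0]/q[:,2]*c['fx']+c['cx'],q[:,1]/q[:,2]*c['fy']+c['cy']]
def draw(im,f,k=3):
    im=cv2.resize(im,None,fx=k,fy=k,interpolation=cv2.INTER_CUBIC)
    for z,col in ((78,(0,255,0)),(60,(255,255,0))):
        p=f(tw([(x,y,z) for x,y in inner]));
        cv2.polylines(im,[np.round((p+.5)*k).astype(int)],False,col,1)
    return im
E
python3 - <<'E'
from ov import *
s,M=where()
im=draw(cv2.imread('pics/w2.png'),lambda P:wproj(P,s,M),2);cv2.imwrite('pics/ow.png',im[0:500,120:920])
im=draw(cv2.imread('pics/top0.png'),lambda P:proj('top',P),4);cv2.imwrite('pics/ot.png',im[640:1240,840:1640])
E
```

```text
t 2.45 tray xy mm [91.5 -4.3] z 0.2311 yawerr -0.04 tilt [-0.001  0.001 -1.   ] w 0.0001 F [-0.3 -0.1  0.2] q6 -1.84
```

View pics/ow.png

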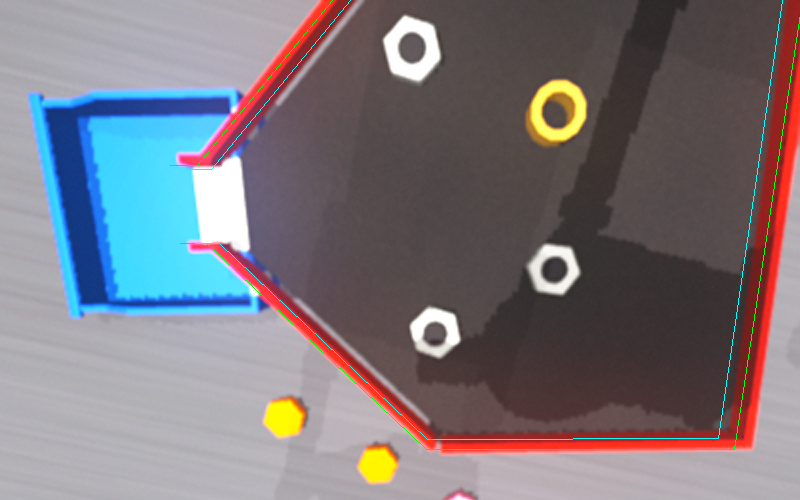

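View pics/ot.png

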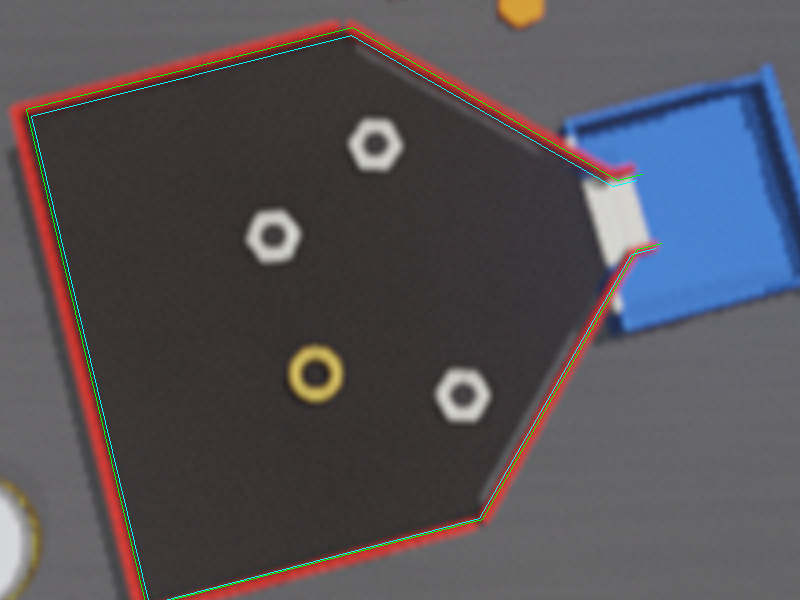

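```bash
python3 - <<'E'
import numpy as np
d=np.load('tray.npz');np.savez('tray.npz',R=d['R'],o=d['o']+d['R']@[0,.002])
from h import *
where()
E
```

```text
t 2.45 tray xy mm [91.5 -6.3] z 0.2311 yawerr -0.04 tilt [-0.001  0.001 -1.   ] w 0.0001 F [-0.3 -0.1  0.2] q6 -1.84
```

servo_tool(increments=[{"slide":[0,0,0.04],"spin":0},{"slide":[0,0,0.04],"spin":0},{"slide":[0,0,0.04],"spin":0},{"slide":[0,0,0.03],"spin":0},{"slide":[0,0,0.01],"spin":0},{"slide":[0,0,0],"spin":0},{"slide":[0,0,0],"spin":0}])

```text
clock: 3.15
position: [0.6629, 0.0428, 0.0732]
ee_rot: [0.002, -0.114, 0.993, -0.0]
contact_force: [0.9, -0.1, 0.2]
width: 0.0003
```

```bash
python3 - <<'E'
from h import *
where()
im=eyes.get_image('scene');cv2.imwrite('pics/s4.png',cv2.resize(im[140:280,140:340],None,fx=4,fy=4,interpolation=cv2.INTER_CUBIC))
E
```

```text
t 3.15 tray xy mm [93.3 -6.8] z 0.0732 yawerr 0.03 tilt [ 0.003  0.    -1.   ] w 0.0003 F [ 0.9 -0.1  0.2] q6 -1.84
```

View pics/s4.png

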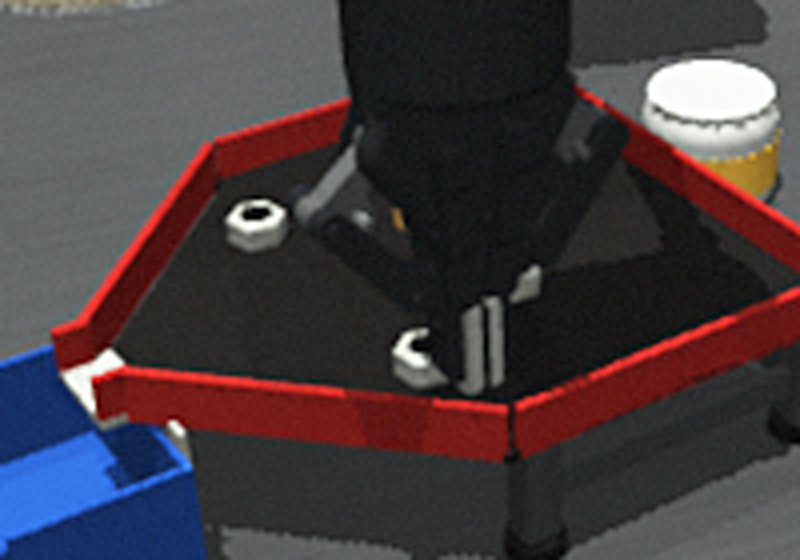

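servo_tool(increments=[{"slide":[0,0,0.004],"spin":0},{"slide":[0,0,0.003],"spin":0},{"slide":[0,0,0],"spin":0},{"slide":[0,0,0],"spin":0}])

```text
clock: 3.6
position: [0.662, 0.042, 0.0644]
ee_rot: [0.0, -0.114, 0.993, 0.0]
contact_force: [0.0, 0.6, -0.2]
width: -0.0002
```

```bash
python3 -c "
from h import *
where()"
```

```text
t 3.6 tray xy mm [92.2 -7.3] z 0.0644 yawerr -0.02 tilt [ 0.  0. -1.] w -0.0002 F [ 0.   0.6 -0.2] q6 -1.84
```

servo_tool(increments=[{"slide":[0.01,0,0],"spin":0},{"slide":[0.01,0,0],"spin":0},{"slide":[0.01,0,0],"spin":0},{"slide":[0.01,0,0],"spin":0},{"slide":[0.01,0,0],"spin":0},{"slide":[0.01,0,0],"spin":0},{"slide":[0.008,0,0],"spin":0},{"slide":[0,0,0],"spin":0}])

```text
clock: 4.4
position: [0.5942, 0.0265, 0.0643]
ee_rot: [-0.001, -0.114, 0.993, 0.0]
contact_force: [0.3, -0.4, 0.1]
width: -0.0001
```

```bash
python3 - <<'E'
from ov import *
s,M=where()
im=eyes.get_image('scene');cv2.imwrite('pics/s5.png',cv2.resize(im[140:280,140:340],None,fx=4,fy=4,interpolation=cv2.INTER_CUBIC))
im=eyes.get_image('wrist');cv2.imwrite('pics/w5.png',im)
E
```

```text
t 4.4 tray xy mm [22.6 -7. ] z 0.0643 yawerr -0.03 tilt [-0.001  0.    -1.   ] w -0.0001 F [ 0.3 -0.4  0.1] q6 -1.87
```

View pics/s5.png

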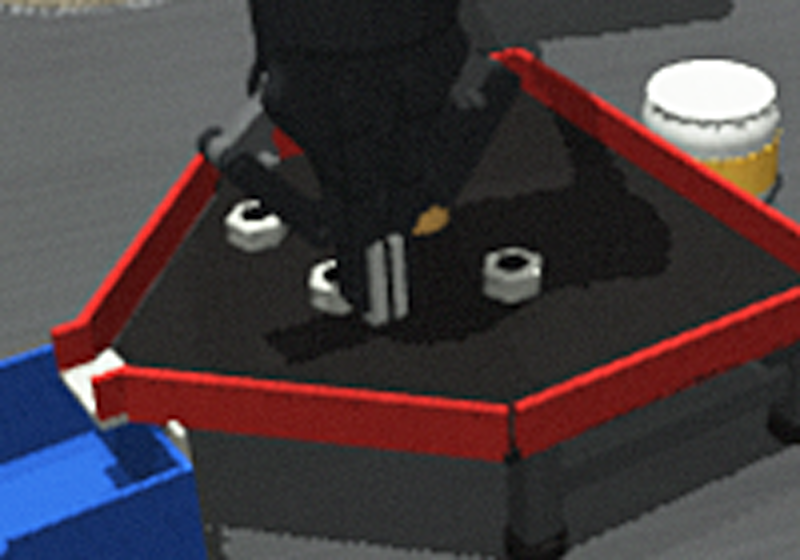

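View pics/w5.png

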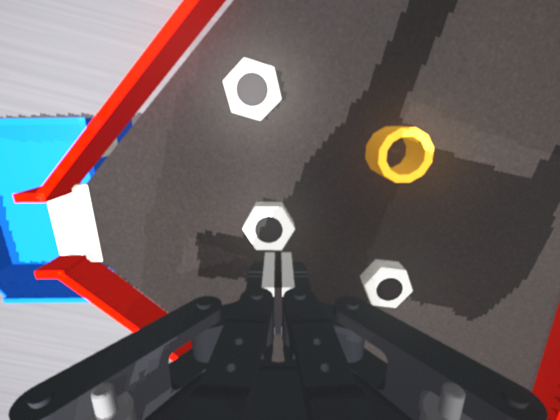

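```bash
cat >> h.py <<'E'
def nuts(im,s,M,z=.072):
    S=cv2.cvtColor(im,cv2.COLOR_BGR2HSV);g=((S[...,1]<60)&(S[...,2]>140)).astype(np.uint8)
    cs,_=cv2.findContours(g,cv2.RETR_EXTERNAL,cv2.CHAIN_APPROX_NONE)
    for k in cs:
        A=cv2.contourArea(k)
        if 700<A<6000:
            (u,v),r=cv2.minEnclosingCircle(k); print('blob',round(A),round(u),round(v),round(r),'tray',tt(wray((u,v),z,s,M))[0])
E
python3 - <<'E'
from h import *
s,M=where(); nuts(cv2.imread('pics/w5.png'),s,M)
E
```

```text
t 4.5 tray xy mm [24.4 -7.3] z 0.0645 yawerr -0.02 tilt [ 0.001  0.    -1.   ] w 0.0 F [0.6 0.  0.3] q6 -1.87
blob 1739 387 283 26 tray [27.6 47.4]
blob 1886 268 226 27 tray [ -3.2 -12.1]
blob 2815 81 226 42 tray [  -3.4 -101.1]
blob 2716 252 88 33 tray [-63.7 -18.4]
blob 747 184 58 76 tray [-75.4 -45.5]
```

servo_tool(increments=[{"slide":[-0.006,0,0],"spin":0},{"slide":[0,0,-0.03],"spin":0},{"slide":[0,0.03,0],"spin":0},{"slide":[0.031,0,0],"spin":0},{"slide":[0,0,0],"spin":0},{"slide":[0,0,0.02],"spin":0},{"slide":[0,0,0.01],"spin":0},{"slide":[0,0,0],"spin":0}])

```text
clock: 5.3
position: [0.5641, 0.0502, 0.0626]
ee_rot: [-0.002, -0.114, 0.993, 0.0]
contact_force: [-0.4, -0.6, 1.1]
width: 0.0
```

```bash
python3 - <<'E'
from h import *
s,M=where()
im=eyes.get_image('wrist');cv2.imwrite('pics/w6.png',im);nuts(im,s,M)
E
```

```text
t 5.3 tray xy mm [-1.3 22.9] z 0.0626 yawerr -0.01 tilt [-0.003  0.    -1.   ] w 0.0 F [-0.4 -0.6  1.1] q6 -1.83
blob 2712 23 380 45 tray [  61.2 -118.8]
blob 2622 553 342 77 tray [ 36.1 168.6]
blob 1855 209 273 27 tray [ -4.8 -11.1]
blob 2485 34 270 39 tray [ -6.6 -97. ]
blob 2480 186 148 31 tray [-65.2 -17.3]
blob 759 140 92 81 tray [-87.7 -34. ]
```

View pics/w6.png

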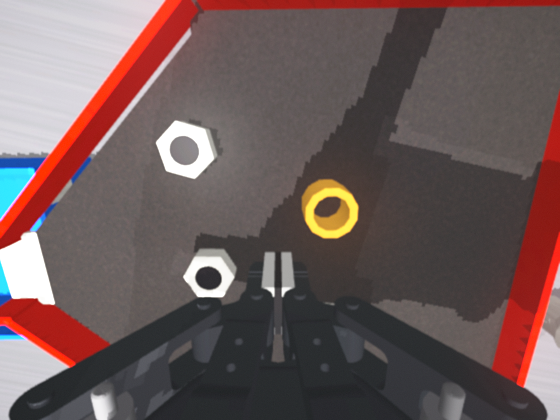

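servo_tool(increments=[{"slide":[0,-0.011,-0.001],"spin":0},{"slide":[0,-0.011,0],"spin":0},{"slide":[0,-0.011,0],"spin":0},{"slide":[0,-0.011,0],"spin":0},{"slide":[0,-0.011,0],"spin":0},{"slide":[0,-0.011,0],"spin":0},{"slide":[0,-0.011,0],"spin":0},{"slide":[0,0,0],"spin":0}])

```text
clock: 6.15
position: [0.5828, -0.0266, 0.0655]
ee_rot: [0.001, -0.113, 0.994, -0.0]
contact_force: [0.8, -0.1, 2.4]
width: 0.0
```

```bash
python3 - <<'E'
from h import *
s,M=where()
im=eyes.get_image('wrist');cv2.imwrite('pics/w7.png',im);nuts(im,s,M)
E
```

```text
t 6.15 tray xy mm [ -0.5 -56.1] z 0.0655 yawerr -0.09 tilt [ 0.001 -0.001 -1.   ] w 0.0 F [ 0.8 -0.1  2.4] q6 -1.96
blob 1822 469 321 28 tray [25.9 44.5]
blob 937 240 270 26 tray [ -4.3 -75.7]
blob 2293 170 266 42 tray [  -6.7 -110.5]
blob 2232 362 147 29 tray [-64.8 -19.2]
blob 730 300 102 103 tray [-83.3 -46.8]
```

View pics/w7.png

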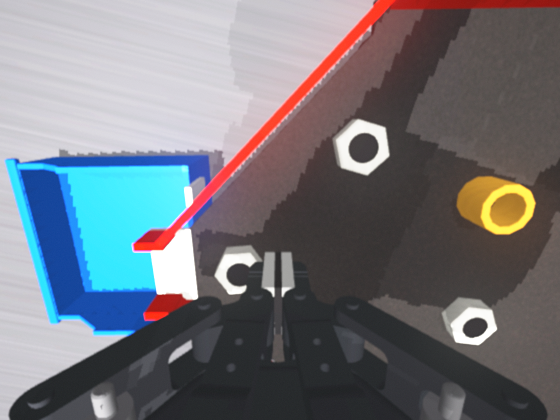

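servo_tool(increments=[{"slide":[0,-0.007,0],"spin":0},{"slide":[0,-0.007,0],"spin":0},{"slide":[0,-0.007,0],"spin":0},{"slide":[0,-0.007,0],"spin":0},{"slide":[0,-0.007,0],"spin":0},{"slide":[0,-0.007,0],"spin":0},{"slide":[0,0,0],"spin":0}])

```text
clock: 6.9
position: [0.5921, -0.067, 0.0655]
ee_rot: [0.0, -0.114, 0.994, -0.001]
contact_force: [0.5, -1.2, 4.1]
width: -0.0
```

```bash
python3 - <<'E'
from h import *
s,M=where()
im=eyes.get_image('wrist');cv2.imwrite('pics/w8.png',im);nuts(im,s,M)
E
```

```text
t 6.9 tray xy mm [ -0.6 -97.6] z 0.0655 yawerr -0.04 tilt [ 0.001 -0.001 -1.   ] w -0.0 F [ 0.5 -1.2  4.1] q6 -2.03
blob 1338 540 323 27 tray [26.8 40.8]
blob 1400 252 265 38 tray [  -7.3 -110.8]
blob 2400 454 146 31 tray [-65.2 -20.3]
```

View pics/w8.png

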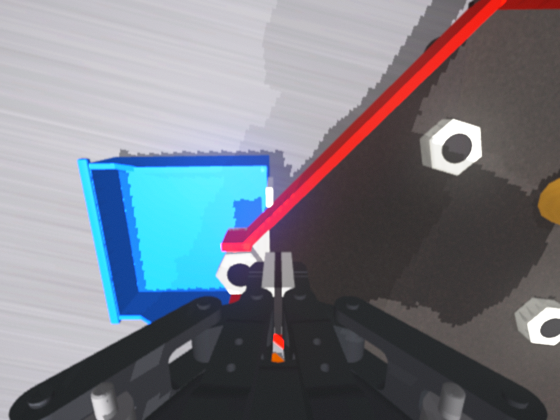

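servo_tool(increments=[{"slide":[0,-0.005,0],"spin":0},{"slide":[0,-0.004,0],"spin":0},{"slide":[0,-0.004,0],"spin":0},{"slide":[0,0,0],"spin":0},{"slide":[0,0,0],"spin":0}])

```text
clock: 7.45
position: [0.5945, -0.0781, 0.0655]
ee_rot: [0.0, -0.114, 0.993, 0.0]
contact_force: [-1.4, 2.2, 5.3]
width: 0.0002
```

```bash
python3 - <<'E'
from h import *
s,M=where()
im=eyes.get_image('wrist');cv2.imwrite('pics/w9.png',im)
E
```

```text
t 7.45 tray xy mm [  -0.7 -109. ] z 0.0655 yawerr -0.0 tilt [ 0.  0. -1.] w 0.0002 F [-1.4  2.2  5.3] q6 -2.05
```

View pics/w9.png

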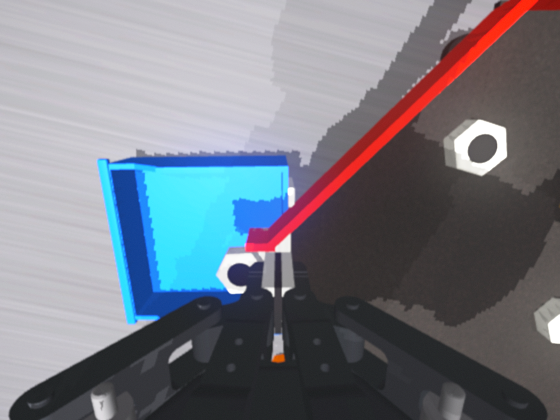

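servo_tool(increments=[{"slide":[0,-0.003,-0.001],"spin":0},{"slide":[0,-0.003,0],"spin":0},{"slide":[0,0,0],"spin":0},{"slide":[0,0,0],"spin":0}])

```text
clock: 7.9
position: [0.5955, -0.0844, 0.0658]
ee_rot: [-0.0, -0.114, 0.993, 0.0]
contact_force: [1.2, 0.4, -0.6]
width: -0.0001
```

```bash
python3 - <<'E'
from h import *
s,M=where()
im=eyes.get_image('wrist');cv2.imwrite('pics/w10.png',im)
im=eyes.get_image('scene');cv2.imwrite('pics/s10.png',cv2.resize(im[180:320,80:280],None,fx=4,fy=4,interpolation=cv2.INTER_CUBIC))
E
```

```text
t 7.9 tray xy mm [  -1.2 -115.4] z 0.0658 yawerr -0.02 tilt [-0.001  0.    -1.   ] w -0.0001 F [ 1.2  0.4 -0.6] q6 -2.06
```

View pics/w10.png

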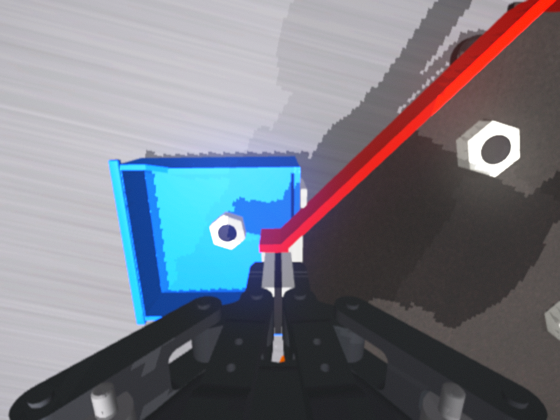

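View pics/s10.png

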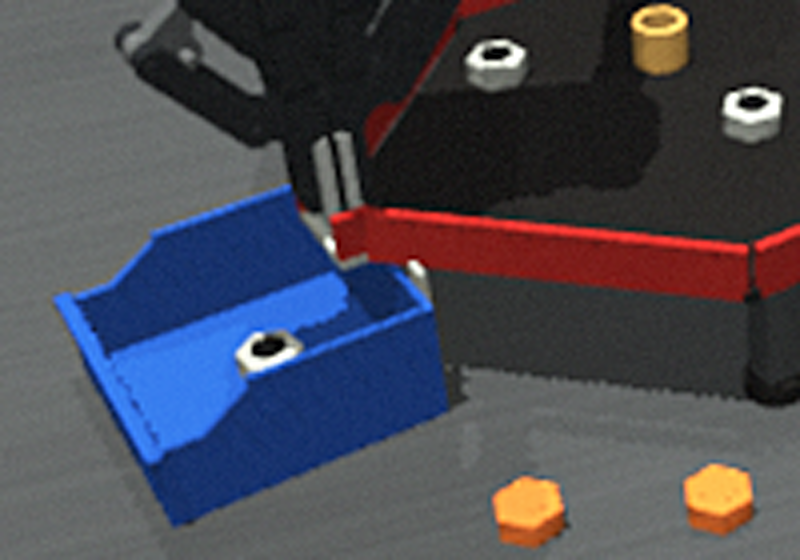

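Nut 1 lies flat in the bin, at (227,233) in the wrist picture, and the other two nuts and the bush are still on the deck. Next is the nut near tray (-63,-18).

servo_tool(increments=[{"slide":[0,0,-0.045],"spin":0},{"slide":[0.0222,0.0258,0],"spin":0},{"slide":[0.0222,0.0258,0],"spin":0},{"slide":[0.0222,0.0258,0],"spin":0},{"slide":[0.0222,0.0258,0],"spin":0},{"slide":[0,0,0.022],"spin":0},{"slide":[0,0,0],"spin":0},{"slide":[0,0,0],"spin":0}])

```text
clock: 8.8
position: [0.4863, -0.0039, 0.0894]
ee_rot: [0.0, -0.114, 0.993, -0.0]
contact_force: [0.5, 0.3, 0.4]
width: 0.0001
```

```bash
python3 - <<'E'
from h import *
s,M=where()
im=eyes.get_image('top');cv2.imwrite('pics/t11.png',cv2.resize(im[150:330,200:440],None,fx=3.3,fy=3.3,interpolation=cv2.INTER_CUBIC))
im=eyes.get_image('scene');cv2.imwrite('pics/s11.png',cv2.resize(im[120:280,140:340],None,fx=3.7,fy=3.7,interpolation=cv2.INTER_CUBIC))
E
```

```text
t 8.8 tray xy mm [-89.3 -12.2] z 0.0894 yawerr -0.0 tilt [ 0. -0. -1.] w 0.0001 F [0.5 0.3 0.4] q6 -1.95
```

View pics/t11.png

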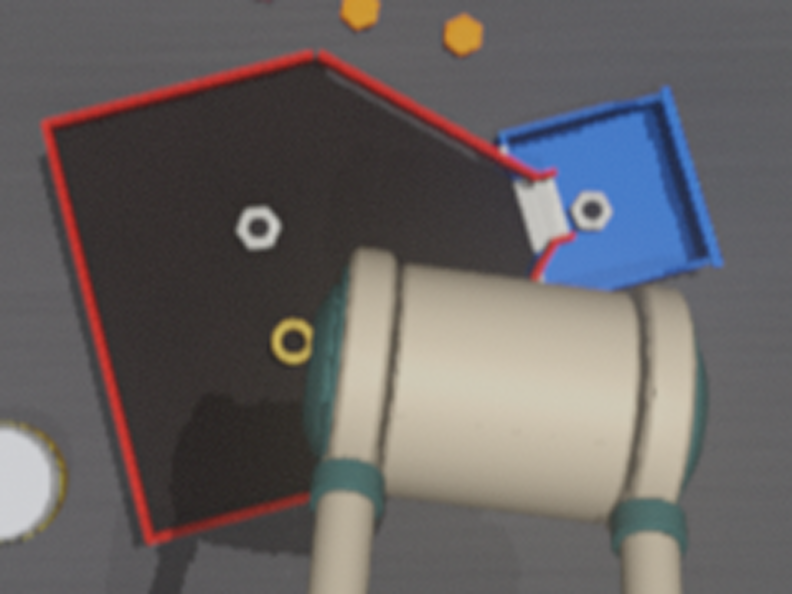

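View pics/s11.png

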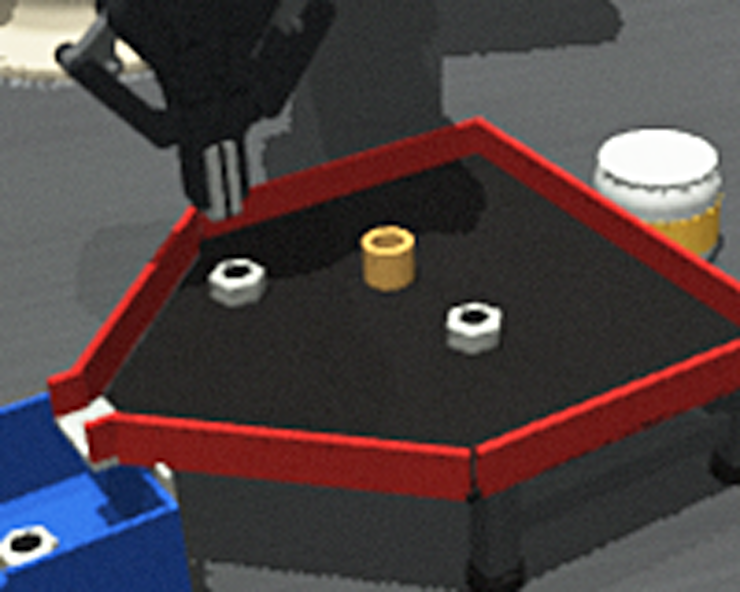

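servo_tool(increments=[{"slide":[0.001,0.002,0],"spin":0},{"slide":[0,0,0.01],"spin":0},{"slide":[0,0,0.007],"spin":0},{"slide":[0,0,0.006],"spin":0},{"slide":[0,0,0],"spin":0},{"slide":[0,0,0],"spin":0}])

```text
clock: 9.5
position: [0.4844, -0.0021, 0.0659]
ee_rot: [-0.0, -0.114, 0.993, 0.0]
contact_force: [-0.4, 0.6, 0.0]
width: -0.0001
```

```bash
python3 - <<'E'
from h import *
s,M=where()
im=eyes.get_image('wrist');cv2.imwrite('pics/w12.png',im);nuts(im,s,M)
im=eyes.get_image('scene');cv2.imwrite('pics/s12.png',cv2.resize(im[120:280,140:340],None,fx=3.7,fy=3.7,interpolation=cv2.INTER_CUBIC))
E
```

```text
t 9.5 tray xy mm [-90.8 -10. ] z 0.0659 yawerr -0.01 tilt [-0.001  0.    -1.   ] w -0.0001 F [-0.4  0.6  0. ] q6 -1.95
blob 2492 548 151 48 tray [-153.   109.9]
```

View pics/s12.png

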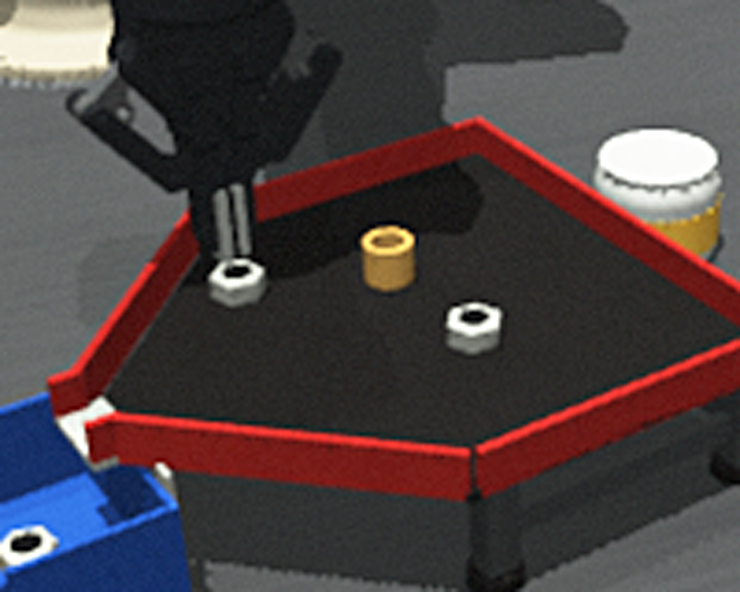

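servo_tool(increments=[{"slide":[-0.008,-0.004,0],"spin":0},{"slide":[-0.01,-0.002,0],"spin":0},{"slide":[-0.01,0,0],"spin":0},{"slide":[-0.01,0,0],"spin":0},{"slide":[-0.01,0,0],"spin":0},{"slide":[-0.01,0,0],"spin":0},{"slide":[-0.01,0,0],"spin":0},{"slide":[0,0,0],"spin":0}])

```text
clock: 10.4
position: [0.5541, 0.0077, 0.0663]
ee_rot: [0.001, -0.114, 0.993, -0.0]
contact_force: [-0.9, -0.5, 0.0]
width: -0.0001
```

```bash
python3 - <<'E'
from h import *
s,M=where()
im=eyes.get_image('scene');cv2.imwrite('pics/s13.png',cv2.resize(im[120:280,140:340],None,fx=3.7,fy=3.7,interpolation=cv2.INTER_CUBIC))
S=cv2.cvtColor(im,cv2.COLOR_BGR2HSV);g=((S[...,1]<60)&(S[...,2]>110)).astype(np.uint8)
n,l,st,ce=cv2.connectedComponentsWithStats(g)
for i in range(1,n):
    if 60<st[i,4]<300 and 150<ce[i,0]<360 and 150<ce[i,1]<260: print(st[i,4],ce[i].round(1),tt(ray('scene',ce[i],.067)))
E
```

```text
t 10.4 tray xy mm [-20.7 -16.2] z 0.0663 yawerr 0.02 tilt [ 0.002 -0.    -1.   ] w -0.0001 F [-0.9 -0.5  0. ] q6 -1.91
136 [219.6 209.5] [[-11.  -14.8]]
122 [267.4 207.8] [[29.1 51.4]]
97 [162. 234.] [[   0.7 -117.9]]
```

View pics/s13.png

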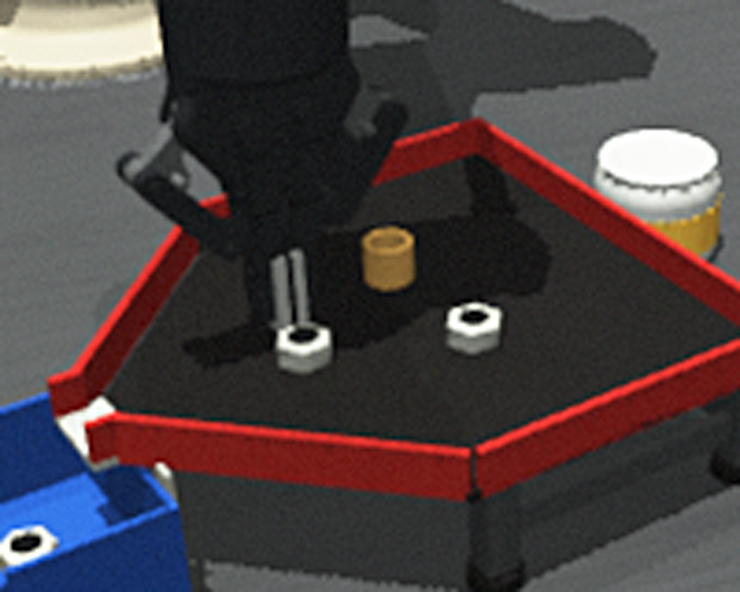

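servo_tool(increments=[{"slide":[0.006,0,0],"spin":0},{"slide":[0,0,-0.03],"spin":0},{"slide":[0,0.033,0],"spin":0},{"slide":[-0.026,0,0],"spin":0},{"slide":[0,0,0],"spin":0},{"slide":[0,0,0],"spin":0}])

```text
clock: 11.05
position: [0.5631, 0.044, 0.0961]
ee_rot: [-0.001, -0.114, 0.993, -0.0]
contact_force: [0.0, -0.0, 0.1]
width: -0.0001
```

```bash
python3 - <<'E'
from h import *
s,M=where()
im=eyes.get_image('wrist');cv2.imwrite('pics/w14.png',im);nuts(im,s,M)
E
```

```text
t 11.05 tray xy mm [-3.7 17.1] z 0.0961 yawerr 0.02 tilt [-0.001 -0.    -1.   ] w -0.0001 F [ 0.  -0.   0.1] q6 -1.84
blob 1270 220 255 22 tray [ -1.2 -18.4]
blob 1780 67 250 42 tray [  -4.4 -109.8]
blob 1512 480 6 64 tray [-131.1  113.5]
```

View pics/w14.png

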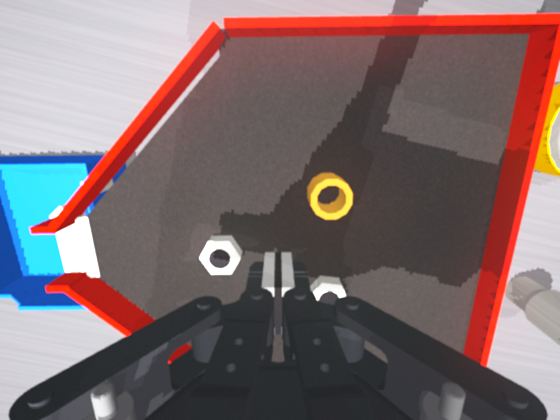

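servo_tool(increments=[{"slide":[-0.003,0,0.015],"spin":0},{"slide":[0,0,0.015],"spin":0},{"slide":[0,-0.01,0],"spin":0},{"slide":[0,-0.01,0],"spin":0},{"slide":[0,-0.011,0],"spin":0},{"slide":[0,-0.011,0],"spin":0},{"slide":[0,-0.011,0],"spin":0},{"slide":[0,-0.011,0],"spin":0}])

```text
clock: 11.9
position: [0.582, -0.0187, 0.0667]
ee_rot: [0.0, -0.114, 0.993, -0.0]
contact_force: [0.5, 0.8, 0.1]
width: -0.0001
```

servo_tool(increments=[{"slide":[0,-0.009,0],"spin":0},{"slide":[0,0,0],"spin":0}])

```text
clock: 12.1
position: [0.5841, -0.0277, 0.0664]
ee_rot: [0.0, -0.113, 0.994, -0.0]
contact_force: [-0.3, -0.9, -0.1]
width: 0.0003
```

```bash
python3 - <<'E'
from h import *
s,M=where()
im=eyes.get_image('wrist');cv2.imwrite('pics/w15.png',im);nuts(im,s,M)
E
```

```text
t 12.1 tray xy mm [  0.6 -57.5] z 0.0664 yawerr -0.09 tilt [ 0.001 -0.    -1.   ] w 0.0003 F [-0.3 -0.9 -0.1] q6 -1.96
blob 1791 471 319 28 tray [26.5 44.7]
blob 992 241 265 26 tray [ -5.5 -76.4]
blob 2274 175 263 42 tray [  -6.8 -109.4]
blob 711 306 98 99 tray [-84.1 -45.8]
```

View pics/w15.png

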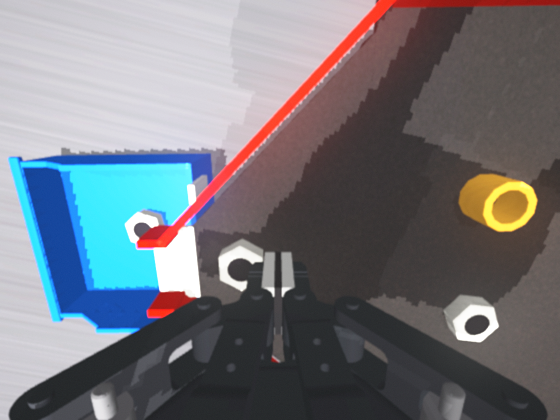

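servo_tool(increments=[{"slide":[0,-0.008,0],"spin":0},{"slide":[0,-0.008,0],"spin":0},{"slide":[0,-0.008,0],"spin":0},{"slide":[0,-0.008,0],"spin":0},{"slide":[0,-0.008,0],"spin":0},{"slide":[0,-0.005,0],"spin":0},{"slide":[0,-0.005,0],"spin":0},{"slide":[0,-0.004,0],"spin":0}])

```text
clock: 12.95
position: [0.5959, -0.0793, 0.0663]
ee_rot: [0.0, -0.114, 0.993, 0.0]
contact_force: [-0.3, 0.8, 0.2]
width: 0.0
```

servo_tool(increments=[{"slide":[0,-0.004,0],"spin":0},{"slide":[0,0,0],"spin":0},{"slide":[0,0,0],"spin":0},{"slide":[0,0,0],"spin":0}])

```text
clock: 13.35
position: [0.5966, -0.0825, 0.0663]
ee_rot: [-0.0, -0.114, 0.993, 0.0]
contact_force: [-0.1, 0.4, -0.7]
width: -0.0001
```

```bash
python3 - <<'E'
from h import *
s,M=where()
im=eyes.get_image('wrist');cv2.imwrite('pics/w16.png',im)
E
```

```text
t 13.35 tray xy mm [   0.3 -113.8] z 0.0663 yawerr 0.01 tilt [-0.  0. -1.] w -0.0001 F [-0.1  0.4 -0.7] q6 -2.05
```

View pics/w16.png

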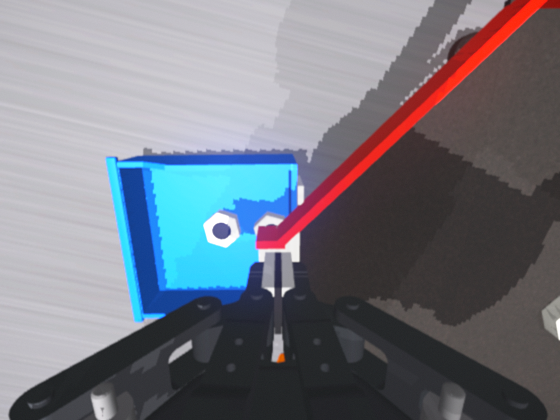

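servo_tool(increments=[{"slide":[0,0,-0.045],"spin":0},{"slide":[-0.006,0.039,0],"spin":0},{"slide":[-0.006,0.039,0],"spin":0},{"slide":[-0.006,0.039,0],"spin":0},{"slide":[-0.006,0.039,0],"spin":0},{"slide":[-0.006,0.039,0],"spin":0},{"slide":[0,0,0],"spin":0},{"slide":[0,0,0],"spin":0}])

```text
clock: 14.2
position: [0.5814, 0.1149, 0.1113]
ee_rot: [-0.0, -0.115, 0.993, -0.0]
contact_force: [-0.8, -0.9, -0.0]
width: 0.0004
```

```bash
python3 - <<'E'
from h import *
s,M=where()
im=eyes.get_image('wrist');cv2.imwrite('pics/w17.png',im)
im=eyes.get_image('scene');cv2.imwrite('pics/s17.png',cv2.resize(im[130:310,80:330],None,fx=3.2,fy=3.2,interpolation=cv2.INTER_CUBIC))
im=eyes.get_image('top');cv2.imwrite('pics/t17.png',cv2.resize(im[150:330,200:440],None,fx=3.3,fy=3.3,interpolation=cv2.INTER_CUBIC))
E
```

```text
t 14.2 tray xy mm [30.2 82. ] z 0.1113 yawerr 0.15 tilt [-0. -0. -1.] w 0.0004 F [-0.8 -0.9 -0. ] q6 -1.72
```

View pics/w17.png

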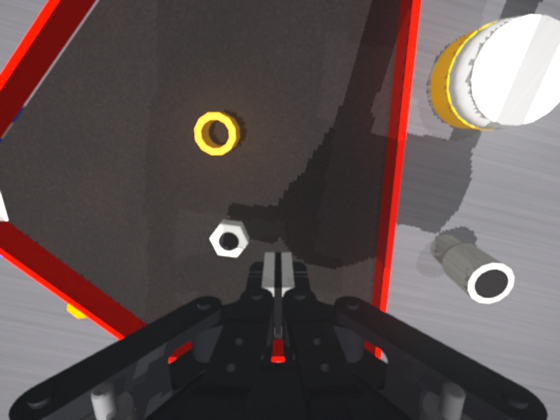

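View pics/s17.png

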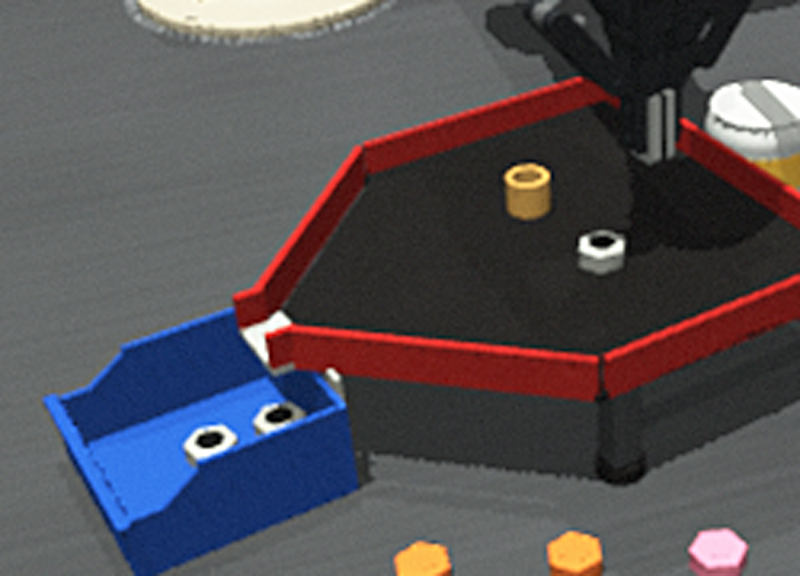

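View pics/t17.png

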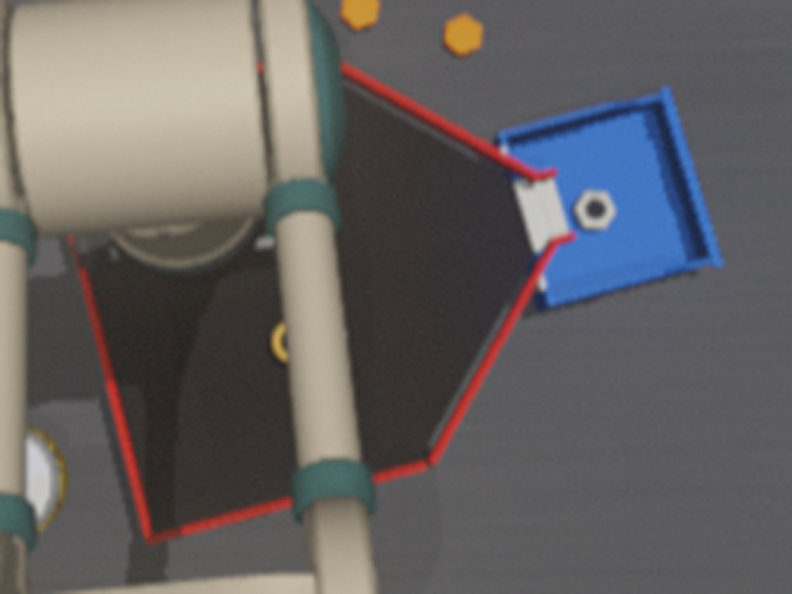

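Two nuts lie flat in the bin, at (210,443) and (280,417) in the enlarged scene picture, and the third is still on the deck in front of the finger. I push it towards the gate side, clear of the bush.

servo_tool(increments=[{"slide":[0,0,0.02],"spin":0},{"slide":[0,0,0.015],"spin":0},{"slide":[0,0,0.01],"spin":0},{"slide":[0,0,0],"spin":0},{"slide":[0,-0.01,0],"spin":0},{"slide":[0,-0.01,0],"spin":0},{"slide":[0,-0.011,0],"spin":0},{"slide":[0,-0.011,0],"spin":0}])

```text
clock: 15.15
position: [0.5919, 0.0718, 0.0669]
ee_rot: [0.001, -0.114, 0.993, -0.0]
contact_force: [-0.1, 0.4, -0.8]
width: -0.0001
```

servo_tool(increments=[{"slide":[0,-0.011,0],"spin":0},{"slide":[0,-0.011,0],"spin":0},{"slide":[0,-0.011,0],"spin":0},{"slide":[0,0,0],"spin":0}])

```text
clock: 15.55
position: [0.5993, 0.0392, 0.0663]
ee_rot: [0.0, -0.113, 0.994, -0.0]
contact_force: [0.6, 0.6, -0.4]
width: -0.0002
```

```bash
python3 - <<'E'
from h import *
s,M=where()
im=eyes.get_image('wrist');cv2.imwrite('pics/w18.png',im);nuts(im,s,M)
E
```

```text
t 15.55 tray xy mm [30.5  4.2] z 0.0663 yawerr -0.1 tilt [ 0.001 -0.    -1.   ] w -0.0002 F [ 0.6  0.6 -0.4] q6 -1.85
blob 1023 240 262 26 tray [ 22.9 -15. ]
blob 2910 56 213 44 tray [  -3.1 -101.2]
```

View pics/w18.png

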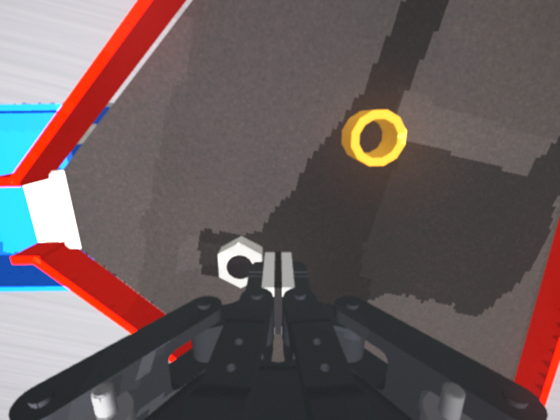

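servo_tool(increments=[{"slide":[0,0.006,0],"spin":0},{"slide":[0,0,-0.03],"spin":0},{"slide":[-0.028,0,0],"spin":0},{"slide":[0,-0.026,0],"spin":0},{"slide":[0,0,0],"spin":0},{"slide":[0,0,0.02],"spin":0},{"slide":[0,0,0.01],"spin":0},{"slide":[0,0,0],"spin":0}])

```text
clock: 16.4
position: [0.6283, 0.0288, 0.0643]
ee_rot: [-0.002, -0.114, 0.993, 0.001]
contact_force: [0.6, 0.4, -0.4]
width: 0.0002
```

```bash
python3 - <<'E'
from h import *
s,M=where()
im=eyes.get_image('wrist');cv2.imwrite('pics/w19.png',im);nuts(im,s,M)
E
```

```text
t 16.4 tray xy mm [ 56.4 -12.5] z 0.0643 yawerr 0.03 tilt [-0.005  0.001 -1.   ] w 0.0002 F [ 0.6  0.4 -0.4] q6 -1.87
blob 1940 272 216 27 tray [ 24.1 -15.7]
blob 3784 54 162 62 tray [  -1.1 -112.5]
blob 4056 54 22 59 tray [ -56.1 -100.5]
```

View pics/w19.png

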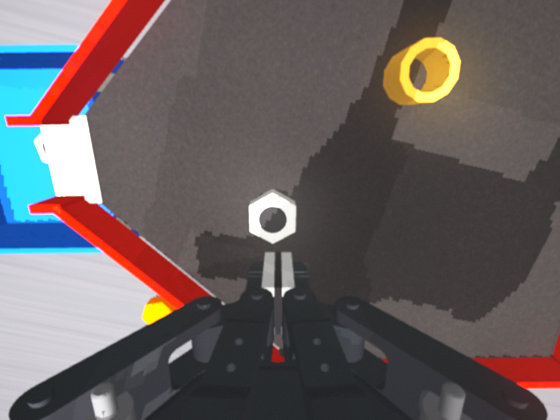

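servo_tool(increments=[{"slide":[0.007,-0.003,-0.001],"spin":0},{"slide":[0.009,0,0],"spin":0},{"slide":[0.009,0,0],"spin":0},{"slide":[0.008,0,0],"spin":0},{"slide":[0,0,0],"spin":0},{"slide":[0,0,0],"spin":0}])

```text
clock: 17.05
position: [0.599, 0.0173, 0.0677]
ee_rot: [0.0, -0.114, 0.993, 0.0]
contact_force: [-0.2, -0.2, 0.1]
width: 0.0002
```

```bash
python3 - <<'E'
from h import *
s,M=where()
im=eyes.get_image('wrist');cv2.imwrite('pics/w20.png',im);nuts(im,s,M)
E
```

```text
t 17.05 tray xy mm [ 25.3 -17.1] z 0.0677 yawerr -0.02 tilt [ 0.001  0.    -1.   ] w 0.0002 F [-0.2 -0.2  0.1] q6 -1.89
blob 1842 284 219 26 tray [ -4.4 -14.7]
blob 2850 96 221 44 tray [  -3.7 -105.3]
blob 864 202 62 82 tray [-73.1 -48.7]
```

View pics/w20.png

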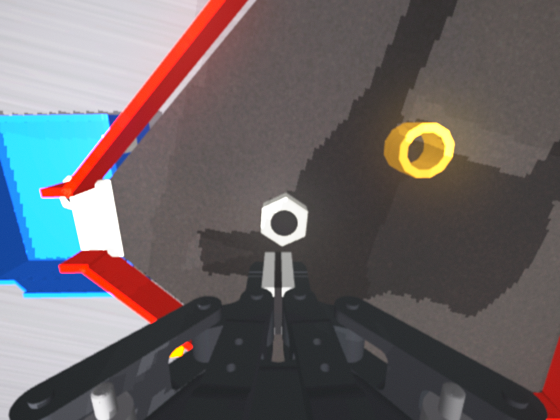

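servo_tool(increments=[{"slide":[-0.006,0,0],"spin":0},{"slide":[0,0,-0.03],"spin":0},{"slide":[0,0.036,0],"spin":0},{"slide":[0.032,0,0],"spin":0},{"slide":[0,0,0],"spin":0},{"slide":[0,0,0.02],"spin":0},{"slide":[0,0,0.011],"spin":0},{"slide":[0,0,0],"spin":0}])

```text
clock: 17.9
position: [0.5649, 0.0466, 0.0645]
ee_rot: [-0.002, -0.114, 0.993, 0.0]
contact_force: [-0.4, 0.3, -0.4]
width: 0.0004
```

```bash
python3 - <<'E'
from h import *
s,M=where()
im=eyes.get_image('wrist');cv2.imwrite('pics/w21.png',im);nuts(im,s,M)
E
```

```text
t 17.9 tray xy mm [-1.4 19.2] z 0.0645 yawerr -0.01 tilt [-0.004  0.    -1.   ] w 0.0004 F [-0.4  0.3 -0.4] q6 -1.84
blob 3116 28 379 49 tray [  62.3 -121.8]
blob 2202 553 349 70 tray [ 42.3 168.2]
blob 1812 213 270 26 tray [ -5.6 -13.5]
blob 2480 48 262 42 tray [ -9.9 -94.6]
blob 802 150 96 83 tray [-86.8 -34.9]
```

servo_tool(increments=[{"slide":[0,-0.01,-0.001],"spin":0},{"slide":[0,-0.011,0],"spin":0},{"slide":[0,-0.011,0],"spin":0},{"slide":[0,-0.011,0],"spin":0},{"slide":[0,-0.011,0],"spin":0},{"slide":[0,-0.011,0],"spin":0},{"slide":[0,-0.01,0],"spin":0},{"slide":[0,0,0],"spin":0}])

```text
clock: 18.75
position: [0.5832, -0.0281, 0.0673]
ee_rot: [0.0, -0.113, 0.994, -0.0]
contact_force: [0.6, 0.5, 0.5]
width: 0.0001
```

```bash
python3 - <<'E'
from h import *
s,M=where()
im=eyes.get_image('wrist');cv2.imwrite('pics/w22.png',im);nuts(im,s,M)
E
```

```text
t 18.75 tray xy mm [ -0.4 -57.7] z 0.0673 yawerr -0.1 tilt [ 0.001 -0.    -1.   ] w 0.0001 F [0.6 0.5 0.5] q6 -1.96
blob 970 241 266 26 tray [ -5.2 -76.7]
blob 2824 165 256 53 tray [ -10.9 -114.3]
```

View pics/w22.png

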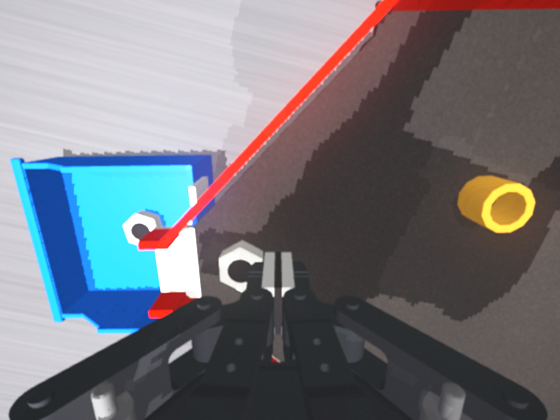

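servo_tool(increments=[{"slide":[0,-0.008,0],"spin":0},{"slide":[0,-0.008,0],"spin":0},{"slide":[0,-0.008,0],"spin":0},{"slide":[0,-0.008,0],"spin":0},{"slide":[0,-0.008,0],"spin":0},{"slide":[0,-0.005,0],"spin":0},{"slide":[0,-0.005,0],"spin":0},{"slide":[0,-0.004,0],"spin":0}])

```text
clock: 19.6
position: [0.5949, -0.0795, 0.0673]
ee_rot: [0.0, -0.114, 0.993, 0.0]
contact_force: [-0.1, 0.2, -0.2]
width: 0.0004
```

servo_tool(increments=[{"slide":[0,-0.004,0],"spin":0},{"slide":[0,0,0],"spin":0},{"slide":[0,0,0],"spin":0},{"slide":[0,0,0],"spin":0}])

```text
clock: 20.0
position: [0.5956, -0.0827, 0.0673]
ee_rot: [-0.0, -0.114, 0.993, 0.0]
contact_force: [-1.0, -0.1, 0.7]
width: 0.0004
```

```bash
python3 - <<'E'
from h import *
s,M=where()
im=eyes.get_image('wrist');cv2.imwrite('pics/w23.png',im)
im=eyes.get_image('scene');cv2.imwrite('pics/s23.png',cv2.resize(im[150:310,80:330],None,fx=3.2,fy=3.2,interpolation=cv2.INTER_CUBIC))
E
```

```text
t 20.0 tray xy mm [  -0.7 -113.7] z 0.0673 yawerr 0.01 tilt [-0.  0. -1.] w 0.0004 F [-1.  -0.1  0.7] q6 -2.05
```

View pics/w23.png

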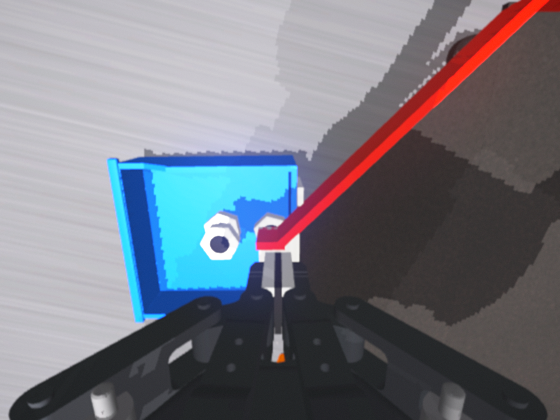

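View pics/s23.png

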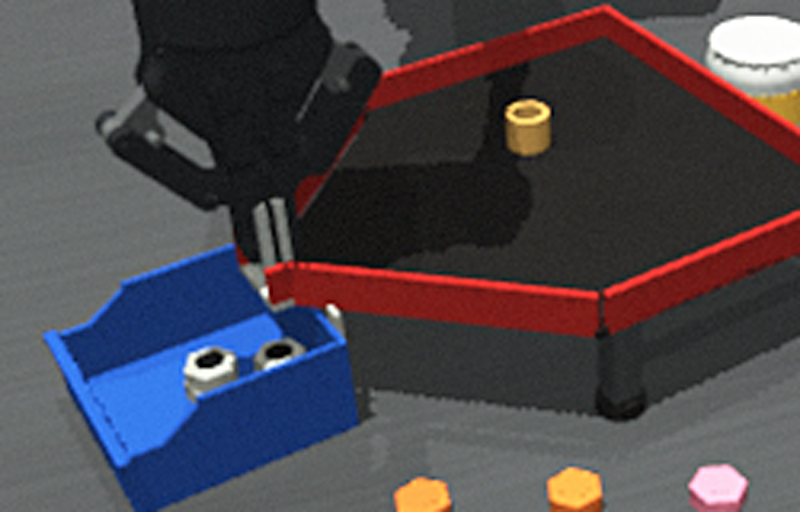

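The third nut is in the bin, resting on the first. I raise the arm clear and check everything.

servo_tool(increments=[{"slide":[0,0,-0.04],"spin":0},{"slide":[0,0,-0.04],"spin":0},{"slide":[0.03,0,-0.03],"spin":0},{"slide":[0.04,0,0],"spin":0},{"slide":[0.04,0,0],"spin":0},{"slide":[0.04,0,0],"spin":0},{"slide":[0,0,0],"spin":0},{"slide":[0,0,0],"spin":0}])

```text
clock: 20.9
position: [0.4494, -0.117, 0.1778]
ee_rot: [0.001, -0.114, 0.994, -0.0]
contact_force: [0.4, -0.0, 0.8]
width: 0.0001
```

```bash
python3 - <<'E'
from h import *
s,M=where()
im=eyes.get_image('scene');cv2.imwrite('pics/s24.png',cv2.resize(im[130:310,80:390],None,fx=2.5,fy=2.5,interpolation=cv2.INTER_CUBIC))
im=eyes.get_image('top');cv2.imwrite('pics/t24.png',cv2.resize(im[120:330,150:440],None,fx=2.7,fy=2.7,interpolation=cv2.INTER_CUBIC))
E
```

```text
t 20.9 tray xy mm [-150.9 -114. ] z 0.1778 yawerr -0.07 tilt [ 0.002 -0.    -1.   ] w 0.0001 F [ 0.4 -0.   0.8] q6 -2.2
```

View pics/s24.png

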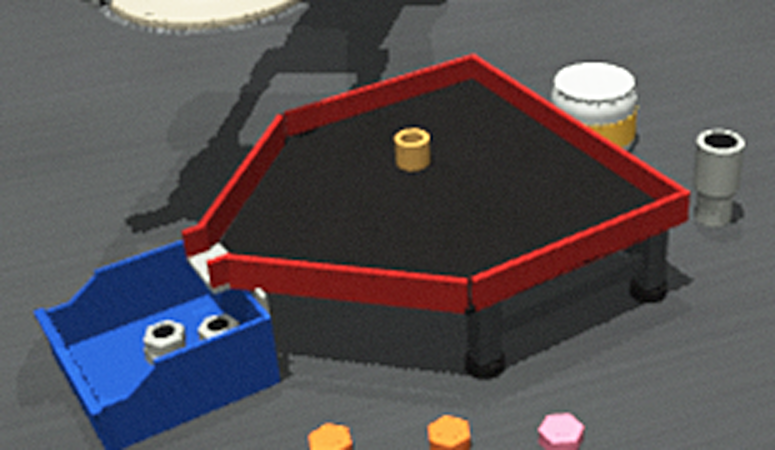

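View pics/t24.png

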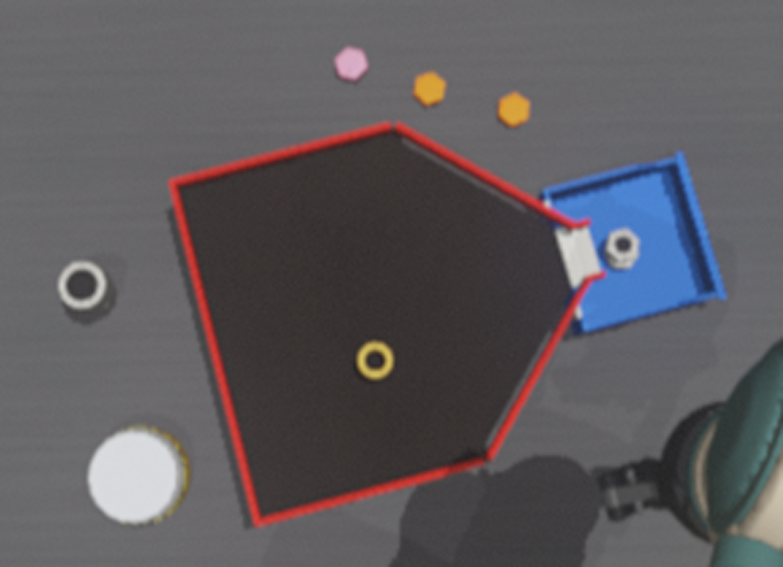

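The deck is clear of nuts. The bush at (375,360) in the crop is pixel (288.9,253.3) against (288.5,253.0) at the start, so it has not moved. The socket and the tin stand where they were.

```bash
python3 -c "
from rig import manip
print(manip.sign_off(), manip.get_state()['clock'])"
```

```text
the job is handed in; nothing more can be done
the job is handed in; nothing more can be done
```

I swept all three nuts out through the gate one at a time with the closed fingertip, and handed the job in at about 21 s. Each nut was pushed sideways to the middle of the tray, then straight out over the sill. I saw each of the first two lying in the bin before I started on the next.

**Last checks (top and scene pictures):**
- **Nuts:** The deck is empty. All three are in the blue bin: one flat near the tray-side wall, one flat further out, and the third on top of the second.
- **Bush, socket, tin:** The bush is within half a pixel of its starting place. The socket and the tin look unmoved, judged by eye. The orange and pink look-alikes were not touched.
- **Arm:** It was raised clear of everything before I handed in.

**Disagreements:**
- The wrist camera and the top view differed by about 2–6 mm on positions in the tray. I moved the tray estimate 2 mm along y and lined each nut up on the gate in the wrist picture.
- An upward force of about 5 N showed while the first nut was going over the sill. It was gone after I raised the finger 1 mm and pushed on, and the other two nuts did not cause it.

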